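# Fold the mounting leaf over and snap its pad cap on

## Robot

A 6-joint arm with a two-finger parallel gripper is mounted at the origin on the work surface. World frame = base frame: x ahead of the robot, y to its left, z up, the work surface at z = 0. Lengths are in mm, angles in rad, forces in N, time in s.
With the tool pointing down it reaches from about 400 to 925 mm from the base axis. Payload 12.5 kg.
Tool frame: the origin (TCP) lies midway between the tips of the shut fingers; the grasp point (between the pads) lies 19 mm behind it (env.pinch_z is the z of the grasp point in the tool frame, in mm); z points along the fingers, y is the line along which they close (so a half turn about z gives the same grasp; the last joint's range is limited). The gripper opens to 95 mm and grips with 3 to 60 N. Pads are 20 mm wide; open, the fingers measure 119 mm over their backs; the gripper's body (75 mm by 180 mm) begins 59 mm behind the grasp point.
Start: joints at [-1.417, 0.491, 1.559, -0, 1.092, -0.106], TCP at [160.577, -604.038, 214.661] pointing down, gripper open.
Joint ranges: [-3.1, 3.1], [-0.84, 2.19], [0.05, 2.79], [-1.13, 4.28], [0.06, 2.93], [-2.69, 2.69]. Speed limits (rad/s): [2.22, 2.22, 2.79, 3.14, 3.14, 3.14].

## Interface

Orientations are given as [roll, pitch, yaw] about the fixed x, y, z axes, in that order (R = Rz(yaw) Ry(pitch) Rx(roll)).
In Python, from cell import env, eyes gives the robot as it stands.
- The arm moves only by the shell command python3 -m inch 'ROWS'. ROWS is JSON, a list of rows, each a list of 3 entries, a list of its own where there are three numbers: the shift along the tool's x, y, z in units of 60 mm (1.0 is 60 mm), then the turn about the tool's z in units of 5 degrees (1.0 is 5 degrees), then the closure, from -1 (fully open) to 1 (shut). In form: [[[tx, ty, tz], turn, claw], ...]. A call has exactly 10 rows; each row shifts and turns the commanded pose from where the row before left it, along the tool's axes as they then stand; what a row does not reach is not made up. A row lasts 1/8 s, in which the tool goes at most 62.5 mm and 10.7 degrees, less where a joint would pass 70% of its speed; a pose out of reach is approached as far as the arm can. A call is refused whole if a number of a shift passes 1 or a number of a turn 1, either way. A call with a gripper value outside its range is refused whole. The fingers move at their own pace and stop on an object; the grip force is fixed at half the most. Time passes only in rows, so rows that do not move let the fingers close, or fill a call up. It gives the time, the measured TCP pose, the force, the opening and the grip force at its end, in the units of the state.
- env.state(): the state, without advancing time (a new reading comes with each control period).
- eyes.read_camera(name): name is "scene" or "top"; returns a dict with "pixels" (480x640x3 uint8, red, green, blue), "fx", "fy", "cx", "cy" (pixels), "extrinsics" (4x4, takes a point from world to camera coordinates). Camera axes: x right, y down, z forward; pixel columns grow to the right and rows downward; lengths in mm; the calibration is good to about 2 mm. A picture is of the moment at which its call begins. There is no depth.
- env.job_done(): hands the job in; it is judged then, once.
Trained networks look in a picture, given as the dict that the camera call returned (one of the last four; its "shot" number tells which), for a name from the list of things; names that differ only in an ending like _2 or _b are one class to them, and where a whole thing is asked for, a point or a joint stands for the part that bears it (a point fixed in the world has none). Each returns a list of dicts, best first, with "score" (0 to 1); they miss things now and then, are a little off and sometimes report something else, mostly with a low value. They report only what shows in the picture. A call takes as long as a camera call. They do not tell look-alikes from the thing itself.
- eyes.boxes_of(name, picture): "centre" ([row, column] in pixels, amid what is visible of it).
- eyes.cut_out(name, picture): "mask" (480x640 bool, what is visible of it) and "centre" ([row, column] in pixels, amid what is visible of it).
- eyes.spot_point(name, picture): "centre" ([row, column] in pixels: a listed point, or the origin of a listed thing).
The state is a dict: "t": time; "joints": joint angles; "qvel": joint speeds; "tau": joint torques, N m; "eef_pos": TCP position; "tcp_rot": TCP orientation; "ft_force": force on the tool from outside, world axes, zero at the start; "moment": the same for the moment, N m; "opening": opening from 0.0 (shut) to 1.0 (fully open); "grip_force": force on a finger pad.
Only numpy, scipy, OpenCV 4.12 (cv2) and the standard library are available. Lean on these libraries where they do the work, as an engineer would, in place of code of your own. Each camera call takes 0.05 s, during which the arm holds its last target. There are 200 camera calls.

## Task

Get the blank-mounting fixture ready: fold its hinged steel leaf right over so that the face with the stud lies upwards, then press the white snap cap onto the stud through the click until it sits flush on the leaf. Do not let go: finish while the fingers are still on the cap and still pushing it down firmly. Leave the wooden puck, the glue bottle and the wrench where they are.

Things in the scene. Friction and masses are not known exactly. Their poses are not given: they have to be found in the camera images.
- fixture: Fixed wooden base block, 110 (its x) x 210 (its y) x 40 mm high; origin at the centre of its underside on the bench, x and y along its edges, its x axis points roughly away from the robot. Its +y half is plain; its -y half has a 44 mm pocket in which the stud hangs at the start.
- leaf (a joint): Hinge of the dark steel leaf (110 x 100 x 10 mm, 0.35 kg), rad. Axis: the fixture's x, over the block's middle, 45 mm above the bench. 0 = flat on the -y half, stud hidden below; it swings up and over; 3.14 (stop) = flat on the +y half, stud up. Flat either way, its top is 50 mm above the bench. Slightly stiff; let go, it falls to the nearer side.
- rod_grip (a point): Grip point on the leaf's handle, on the axis of a round steel rod, 12 mm diameter, at the free edge, parallel to the hinge line and 110 mm from it. The rod sticks out 65 mm past the block's -x end; the point is 40 mm out, 45 mm above the bench when flat. The rod turns within a pinch: the tool may stay pointing down along the half circle. Own axes as the leaf's.
- stud_foot (a point): Centre of the stud's foot on the leaf, 57 mm from the hinge line; folded over, 50 mm above the bench, stud upright: steel, 23 mm diameter, 27 tall, top 9 mm tapering to 12 mm. Four spring balls 9.5 mm up stand out 4 mm. They meet the cap's lip when its mouth is 15 mm above the leaf; passing takes about 8 to 10 N, then the force drops (click) and the cap goes on to the leaf.
- cap: White plastic snap cap, a round pot lying mouth down on the bench: 50 mm diameter, 36 mm high, flat closed top, about 45 g, loose. Origin at the centre of its mouth (underside), z up. Inside, a lip of 26 mm bore in the lowest 4 mm, above it a 33 mm bore, 29 mm deep in all. Seated, its origin is at the stud foot and its mouth on the leaf.
- puck: Bystander: solid wooden disc, 72 mm diameter, 30 mm high, loose; origin at the centre of its underside. Cap and puck may have swapped places.
- glue: Bystander: glue bottle, 60 mm diameter, 125 mm tall, standing loose on the right; origin at the centre of its underside.
- wrench: Bystander: steel wrench lying loose beyond the fixture; origin under its middle.
Not all that is in view belongs to the job. Several things have the shape of the cap; the one meant has the colours described above.

How it is judged (in metres and radians):
On the way, in this order (a step that is already met when the one before it is completed fails the run):
1. the leaf is folded right over, stud up (value of joint leaf above 3.05 rad), for 0.2 s.
2. the cap is through the click and flush on the leaf (distance between cap and stud_foot below 0.003 m and value of joint leaf above 3.05 rad), for 0.2 s.
At the end, for the whole second after the job is handed in: The leaf lies folded over (joint above 3.05 rad), the cap's mouth is within 3 mm of the stud's foot and upright (within 0.08 rad), the fingers are still on the cap (more than 3 N) and still push it down so that it bears on the leaf with more than 4 N, at rest (all of step 2 and angle between cap's own z axis and vertical below 0.08 rad and contact force between cap and leaf above 4 N and contact force between the fingers and cap above 3 N and linear speed of cap below 0.02 m/s); the arm keeps its last pose, push and grip.
It fails at once if the puck, the glue bottle or the wrench is moved by more than 25 mm (distance of any of puck, glue, wrench from where it was at the start of the episode above 0.025 m).
It also fails if it takes over 67 s, if anything falls off the work surface, if the arm or the gripper's body presses on something with over 40 N, if the wrist force passes 120 N, or if a joint passes its speed limit or range.

## Working session

There is one attempt and no reset: what is moved stays moved. The work goes in short steps, Python scripts to look and compute and a shell command to move; the robot and the scene stay as the last step left them, time stands still between calls to the robot, and variables do not carry over. Pictures are saved under pics/ and viewed, at most 10 in all, crops included, and the job is handed in when it is done.

```bash
ls; mkdir -p pics; cat > h.py <<'E'
import numpy as np, cv2
from cell import env, eyes
def ray(p,rc):
    E=np.array(p["extrinsics"]);R=E[:3,:3];t=E[:3,3]
    d=R.T@np.array([(rc[1]-p["cx"])/p["fx"],(rc[0]-p["cy"])/p["fy"],1]);return -R.T@t,d/np.linalg.norm(d)
def atz(p,rc,z):
    o,d=ray(p,rc);return o+d*(z-o[2])/d[2]
def tri(p,a,q,b):
    o1,d1=ray(p,a);o2,d2=ray(q,b)
    s=np.linalg.lstsq(np.c_[d1,-d2],o2-o1,rcond=None)[0]
    A=o1+s[0]*d1;B=o2+s[1]*d2;return (A+B)/2,np.linalg.norm(A-B)
def px(p,X):
    E=np.array(p["extrinsics"]);c=E[:3,:3]@np.array(X)+E[:3,3]
    return [p["fy"]*c[1]/c[2]+p["cy"],p["fx"]*c[0]/c[2]+p["cx"]]
def save(n,p): cv2.imwrite("pics/"+n,np.ascontiguousarray(p["pixels"][:,:,::-1]))
E
python3 - <<'E'
from h import *
np.set_printoptions(precision=1,suppress=True)
P={n:eyes.read_camera(n) for n in("scene","top")}
for n,p in P.items():
    save(n+"0.png",p); o,d=ray(p,[240,320]);print(n,o,d)
    for k in("fixture","leaf","rod_grip","stud_foot","cap","puck","glue","wrench"):
        for f in("boxes_of","spot_point"):
            print(k,f,[(np.array(r["centre"]).round(1).tolist(),round(r["score"],2),atz(p,r["centre"],0).round()[:2].tolist()) for r in getattr(eyes,f)(k,p)[:5]])
s=env.state();print(s["t"],s["tcp_rot"],s["ft_force"],s["opening"],env.pinch_z)
E
```

```text
pics
scene [1062.4  885.8 1048.7] [-0.3 -0.6 -0.7]
fixture boxes_of [([246.0, 292.1], 0.77, [621.0, -109.0])]
fixture spot_point [([254.1, 294.9], 0.92, [627.0, -80.0])]
leaf boxes_of [([224.8, 279.9], 0.77, [616.0, -193.0])]Traceback (most recent call last):
  File "<stdin>", line 8, in <module>
ValueError: it knows: cap, fixture, glue, puck, rod_grip, stud_foot, wrench
```

```bash
python3 - <<'E'
from h import *
np.set_printoptions(precision=1,suppress=True)
P={n:eyes.read_camera(n) for n in("scene","top")}
for n,p in P.items():
    save(n+"1.png",p); o,d=ray(p,[240,320]);print(n,o,d)
    for k in("fixture","leaf","rod_grip","stud_foot","cap","puck","glue","wrench"):
        for f in("boxes_of","spot_point"):
          try:  print(k,f,[(np.array(r["centre"]).round(1).tolist(),round(r["score"],2),atz(p,r["centre"],0).round()[:2].tolist()) for r in getattr(eyes,f)(k,p)[:5]])
          except ValueError: pass
s=env.state();print(s["t"],s["tcp_rot"],s["ft_force"],s["opening"],env.pinch_z)
E
```

```text
scene [1062.4  885.8 1048.7] [-0.3 -0.6 -0.7]
fixture boxes_of [([245.1, 294.2], 0.72, [615.0, -109.0])]
fixture spot_point [([254.1, 294.3], 0.79, [629.0, -81.0])]
leaf boxes_of []
rod_grip boxes_of []
rod_grip spot_point [([198.3, 295.6], 0.56, [535.0, -269.0])]
stud_foot boxes_of [([228.8, 282.2], 0.93, [617.0, -176.0]), ([348.7, 362.9], 0.57, [622.0, 237.0])]
stud_foot spot_point [([230.6, 277.5], 0.86, [630.0, -176.0])]
cap boxes_of [([286.0, 430.5], 0.88, [396.0, 155.0]), ([359.6, 441.9], 0.87, [492.0, 335.0]), ([324.5, 430.0], 0.7, [461.0, 247.0]), ([303.1, 466.4], 0.63, [354.0, 234.0])]
cap spot_point [([330.7, 430.5], 0.8, [470.0, 262.0]), ([308.2, 465.4], 0.65, [365.0, 245.0]), ([289.7, 428.9], 0.61, [406.0, 163.0]), ([365.7, 441.7], 0.61, [501.0, 347.0])]
puck boxes_of [([347.5, 362.4], 0.94, [622.0, 234.0])]
puck spot_point []
glue boxes_of [([166.6, 240.2], 0.67, [613.0, -466.0])]
glue spot_point [([180.4, 242.5], 0.76, [631.0, -405.0]), ([280.6, 236.8], 0.25, [784.0, -63.0])]
wrench boxes_of [([279.2, 236.5], 0.95, [783.0, -67.0])]
wrench spot_point [([281.1, 238.5], 0.
[... 658 characters left out ...]
, ([285.9, 191.4], 0.68, [473.0, 263.0]), ([331.7, 190.2], 0.63, [366.0, 260.0])]
cap spot_point [([317.7, 227.0], 0.97, [401.0, 175.0]), ([283.9, 195.3], 0.86, [478.0, 254.0]), ([274.1, 152.3], 0.69, [499.0, 357.0]), ([330.5, 192.1], 0.56, [369.0, 256.0])]
puck boxes_of [([220.4, 194.4], 0.57, [630.0, 264.0]), ([221.6, 361.1], 0.56, [638.0, -136.0])]
puck spot_point [([226.5, 198.6], 0.9, [615.0, 253.0])]
glue boxes_of [([219.2, 477.0], 0.67, [651.0, -415.0])]
glue spot_point [([220.2, 470.3], 0.93, [648.0, -399.0])]
wrench boxes_of [([171.6, 325.9], 0.67, [758.0, -48.0])]
wrench spot_point [([167.2, 328.8], 0.96, [769.0, -55.0])]
1.85 [3.1 0.  0.3] [-0.6 -0.1  0.3] 0.9988057115395245 -18.8
```

View pics/scene0.png

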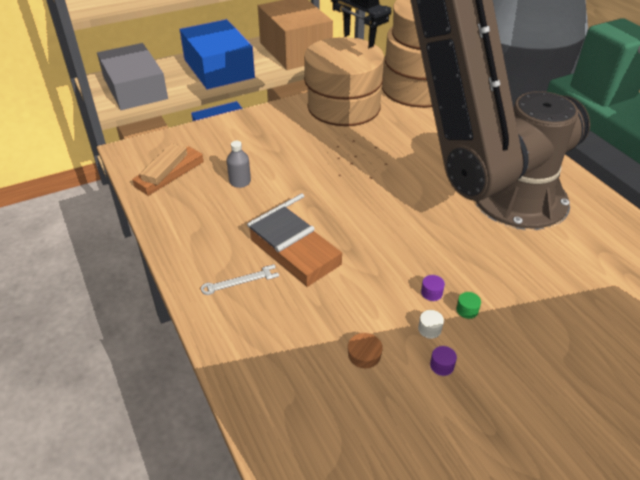

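View pics/top1.png

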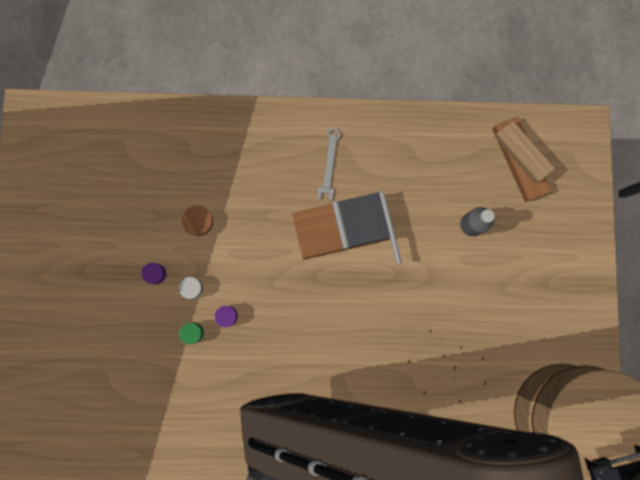

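The scene holds four cap-shaped things: purple at scene (288,432) / top (316,226), white at (323,431) / (287,191), green at (305,468) / (333,191), and dark purple at (360,443) / (273,153). I choose the white one. The leaf is at top (219,363), and the rod runs from (193,381) to (262,399).

```bash
cat > m.py <<'E'
from h import *
np.set_printoptions(precision=1,suppress=True)
P={n:eyes.read_camera(n) for n in("scene","top")}
t,s=P["top"],P["scene"]
def crop(p,r,c,h,w): return cv2.resize(p["pixels"][r:r+h,c:c+w],(w*400//w,h*400//w),interpolation=cv2.INTER_CUBIC)
a=crop(t,255,150,75,100);b=crop(s,280,390,75,100);c=crop(t,180,280,90,130)[:276];d=crop(s,185,235,97,130)[:276]
im=np.vstack([np.hstack([a,b]),np.hstack([c,d])]);cv2.imwrite("pics/crops.png",np.ascontiguousarray(im[:,:,::-1]))
C={}
for n,p,rc in(("top",t,(287,191)),("scene",s,(323,431))):
    x=p["pixels"].astype(int);m=((x.min(2)>110)&(x.max(2)-x.min(2)<35)).astype(np.uint8)
    k,l,st,ce=cv2.connectedComponentsWithStats(m);i=l[rc]
    print(n,"cap",i,st[i],ce[i][::-1]);C[n]=ce[i][::-1]
# cap silhouette fit: x,y with z extents 0..36 , via projected hull centroid
from scipy.optimize import least_squares
def sil(p,X,r=25,h=36):
    th=np.linspace(0,2*np.pi,60);pts=np.array([px(p,[X[0]+r*np.cos(q),X[1]+r*np.sin(q),z]) for q in th for z in(X[2],X[2]+h)],np.float32)
    M=cv2.moments(cv2.convexHull(pts));return np.array([M["m10"]/M["m00"],M["m01"]/M["m00"]])
r=least_squares(lambda X:np.r_[sil(t,X)-C["top"],sil(s,X)-C["scene"]],[470,260,0],diff_step=1e-3)
print("cap pose",r.x,r.fun)
# leaf, rod in top
for n,p in P.items():
    for k in("rod_grip","stud_foot","fixture"):
        print(n,k,[(np.array(q["centre"]),round(q["score"],2)) for q in eyes.spot_point(k,p)[:1]])
    q=eyes.cut_out("fixture",p)
    if q:
        m=q[0]["mask"];print(n,"fix mask",m.sum(),cv2.minAreaRect(np.argwhere(m)[:,::-1].astype(np.float32)))
E
python3 m.py
```

```text
top cap 90 [179 277  22  22 378] [287.6 189.7]
scene cap 61 [420 311  23  27 514] [323.6 431. ]
cap pose [468.6 259.6   0. ] [-0.1  1.   0.8  0.5]
scene rod_grip [(array([198.2, 294.1]), 0.98)]
scene stud_foot [(array([229., 279.]), 0.8)]
scene fixture [(array([252.5, 293.9]), 0.87)]
scene fix mask 4186 ((294.6827087402344, 243.0409393310547), (85.90301513671875, 66.87386322021484), 56.08257293701172)
top rod_grip []
top stud_foot [(array([218.5, 359.7]), 0.93)]
top fixture [(array([225.7, 340.2]), 0.56)]
top fix mask 4837 ((346.0498962402344, 236.9422607421875), (75.49605560302734, 97.07943725585938), 77.6609115600586)
```

View pics/crops.png

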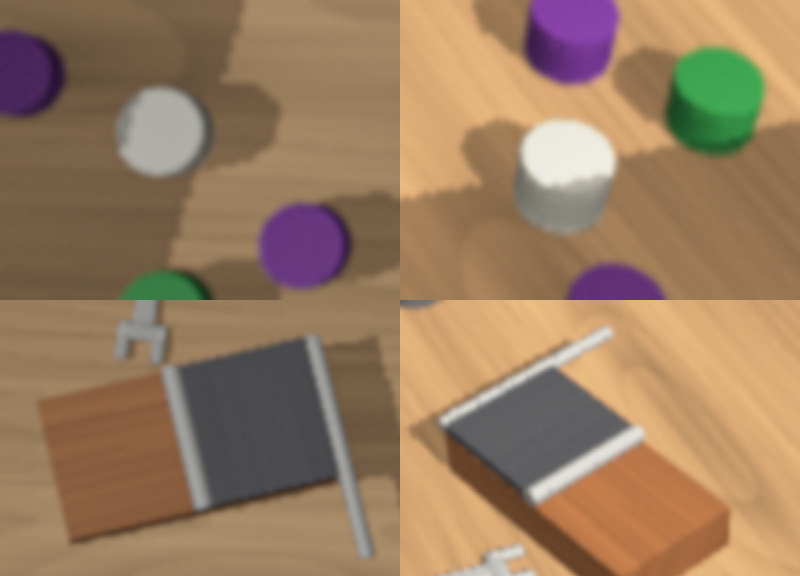

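The crop confirms the choice: the white cap stands at the middle-left, at top (287,190), with purple and green caps around it. Fixture keypoints are clear, so I'll fit the fixture pose from both views.

```bash
cat > fit.py <<'E'
from h import *
from scipy.optimize import least_squares
np.set_printoptions(precision=2,suppress=True)
P={n:eyes.read_camera(n) for n in("scene","top")};t,s=P["top"],P["scene"]
g=lambda x,y:(180+y/3.077-.34,280+x/3.077-.34)
q=lambda x,y:(185+(y)/3.077-.34,235+(x)/3.077-.34)
print("rod near",tri(t,g(366,255),s,q(209,31)));print("rod far",tri(t,g(313,37),s,q(45,121)))
print("hinge",tri(t,g(170,67),s,q(133,195)),tri(t,g(202,208),s,q(240,133)))
print("corner",tri(t,g(71,242),s,q(328,212)))
K=[(t,g(366,255),(-120,-110,45)),(t,g(38,102),(55,105,40)),(t,g(71,242),(-55,105,40)),(s,q(209,31),(-120,-110,45)),(s,q(328,212),(-55,105,40)),(t,g(170,67),(55,0,48)),(t,g(202,208),(-55,0,48)),(s,q(133,195),(55,0,48)),(s,q(240,133),(-55,0,48)),(t,g(313,37),(55,-110,45)),(s,q(45,121),(55,-110,45))]
def W(v,L): c,n=np.cos(v[2]),np.sin(v[2]);return [v[0]+c*L[0]-n*L[1],v[1]+n*L[0]+c*L[1],L[2]+v[3]]
r=least_squares(lambda v:np.concatenate([np.array(px(p,W(v,L)))-m for p,m,L in K]),[630,-90,.2,0],x_scale=[10,10,.1,10])
v=r.x;print(v,r.fun.reshape(-1,2))
print("rod_grip",W(v,(-95,-110,45)),"hinge@grip",W(v,(-95,0,45)),"foot over",W(v,(0,57,50)))
C={"top":(189.7,287.6)}
def sil(p,X,r=25,h=36):
    th=np.linspace(0,2*np.pi,60);pts=np.array([px(p,[X[0]+r*np.cos(q),X[1]+r*np.sin(q),z]) for q in th for z in(X[2],X[2]+h)],np.float32)
    x,y,w,hh=cv2.boundingRect(cv2.convexHull(pts));e=pts.max(0)+pts.min(0);return e[::-1]/2
# visible outline boxes in crops (x0,x1,y0,y1)
ct=np.array([(116+211)/2/4+150-.4,(86+178)/2/4+255-.4]);cs=np.array([(514+615)/2/4-100+390-.4,(118+233)/2/4+280-.4])
r=least_squares(lambda X:np.r_[sil(t,X)-ct,sil(s,X)-cs],[470,260,2],x_scale=[10,10,10],diff_step=.01)
print("cap",r.x,r.fun)
E
python3 fit.py
python3 - <<'E'
from cell import env
s=env.state();print(s["eef_pos"],s["tcp_rot"])
E
```

```text
rod near (array([ 537.11, -219.64,   48.98]), np.float64(1.07127584152591))
rod far (array([ 701.2 , -178.03,   49.29]), np.float64(0.2567080419569022))
hinge (array([674.82, -70.16,  50.11]), np.float64(0.29324958627389197)) (array([569.73, -97.12,  47.6 ]), np.float64(2.0132582447752334))
corner (array([543.44,   0.03,  34.47]), np.float64(3.253094529883656))
[622.48 -85.33   0.25  -0.05] [[ 1.3   0.89]
 [-0.8  -0.53]
 [-0.54 -0.69]
 [ 0.39  0.88]
 [-1.03  1.5 ]
 [-0.12  0.5 ]
 [-0.15  1.16]
 [ 0.43 -0.6 ]
 [-0.62  0.2 ]
 [-0.59 -0.23]
 [ 1.66 -0.65]]
rod_grip [np.float64(558.2826311666764), np.float64(-215.7285617225036), np.float64(44.94973277765659)] hinge@grip [np.float64(530.547864488187), np.float64(-109.28241234503786), np.float64(44.94973277765659)] foot over [np.float64(608.1069780353265), np.float64(-30.171200081655606), np.float64(49.94973277765659)]
cap [469.19 258.74   2.83] [ 0.38 -0.49  0.57  0.02]
[ 160.58201755 -604.02453019  214.63936964] [3.14154563e+00 1.29477909e-05 2.59820548e-01]
```

```bash
python3 -m inch '[[[0.4,-0.2,0],0,-1],[[0.8,-0.45,0],0,-1],[[0.9,-0.52,0],0,-1],[[0.9,-0.52,0],0,-1],[[0.9,-0.52,0],0,-1],[[0.9,-0.52,0],0,-1],[[0.9,-0.52,0],0,-1],[[0.9,-0.52,0],0,-1],[[0.8,-0.45,0],0,-1],[[0.65,-0.33,0],0,-1]]'
```

```text
t: 3.7
eef_pos: [558.5, -212.9, 214.8]
tcp_rot: [3.142, -0.0, 0.262]
ft_force: [0.9, -0.0, -0.2]
opening: 0.999
grip_force: 0.0
```

```bash
python3 -m inch '[[[0,0.044,0.3],0.14,-1],[[0,0,0.5],0,-1],[[0,0,0.6],0,-1],[[0,0,0.6],0,-1],[[0,0,0.5],0,-1],[[0,0,0.35],0,-1],[[0,0,0.2],0,-1],[[0,0,0.1],0,-1],[[0,0,0],0,0.3],[[0,0,0],0,1]]' && python3 -m inch '[[[0,0,0],0,1],[[0,0,0],0,1],[[0,0,0],0,1],[[0,0,0],0,1],[[0,0,0],0,1],[[0,0,0],0,1],[[0,0,0],0,1],[[0,0,0],0,1],[[0,0,0],0,1],[[0,0,0],0,1]]'
```

```text
t: 4.95
eef_pos: [558.2, -218.8, 26.4]
tcp_rot: [3.141, -0.001, 0.248]
ft_force: [-0.1, -0.3, -0.3]
opening: 0.843
grip_force: 0.0
t: 6.2
eef_pos: [557.3, -216.6, 25.5]
tcp_rot: [-3.138, 0.001, 0.248]
ft_force: [-0.7, 13.3, 3.2]
opening: 0.118
grip_force: 29.9
```

```bash
python3 -m inch '[[[0,-0.045,-0.192],0,1],[[0,-0.03,-0.19],0,1],[[0,-0.05,-0.185],0,1],[[0,-0.07,-0.18],0,1],[[0,-0.087,-0.17],0,1],[[0,-0.105,-0.16],0,1],[[0,-0.12,-0.15],0,1],[[0,-0.136,-0.136],0,1],[[0,-0.15,-0.12],0,1],[[0,-0.16,-0.105],0,1]]'
```

```text
t: 7.45
eef_pos: [544.9, -165.1, 123.6]
tcp_rot: [3.136, -0.003, 0.248]
ft_force: [-1.4, -10.4, 7.9]
opening: 0.119
grip_force: 30.0
```

```bash
python3 -m inch '[[[0,-0.17,-0.087],0,1],[[0,-0.18,-0.07],0,1],[[0,-0.185,-0.05],0,1],[[0,-0.19,-0.03],0,1],[[0,-0.192,-0.01],0,1],[[0,-0.192,0.01],0,1],[[0,-0.19,0.03],0,1],[[0,-0.185,0.05],0,1],[[0,-0.18,0.07],0,1],[[0,-0.17,0.087],0,1]]'
```

```text
t: 8.7
eef_pos: [516.9, -55.9, 120.4]
tcp_rot: [3.141, -0.0, 0.248]
ft_force: [2.6, -3.3, -1.0]
opening: 0.116
grip_force: 30.0
```

```bash
python3 -m inch '[[[0,-0.16,0.105],0,1],[[0,-0.15,0.12],0,1],[[0,-0.136,0.136],0,1],[[0,-0.12,0.15],0,1],[[0,-0.105,0.16],0,1],[[0,-0.087,0.17],0,1],[[0,-0.07,0.18],0,1],[[0,-0.05,0.185],0,1],[[0,-0.03,0.19],0,1],[[0,-0.01,0.2],0,1]]'
```

```text
t: 9.95
eef_pos: [503.6, -3.1, 24.4]
tcp_rot: [3.141, -0.0, 0.247]
ft_force: [0.0, -4.2, 37.5]
opening: 0.119
grip_force: 30.0
```

```bash
python3 -m inch '[[[0,0,-0.05],0,1],[[0,0,0],0,-1],[[0,0,0],0,-1],[[0,0,0],0,-1],[[0,0,0],0,-1],[[0,0,0],0,-1],[[0,0,-0.3],0,-1],[[0,0,-0.6],0,-1],[[0,0,-0.7],0,-1],[[0,0,-0.7],0,-1]]'
python3 - <<'E'
from h import *
np.set_printoptions(precision=1,suppress=True)
P={n:eyes.read_camera(n) for n in("scene","top")}
for n,p in P.items():
    save(n+"2.png",p)
t,s=P["top"],P["scene"]
for k in("stud_foot","rod_grip"):
    a,b=[eyes.spot_point(k,p)[:1] for p in(t,s)];print(k,a,b)
    if a and b: print(tri(t,a[0]["centre"],s,b[0]["centre"]))
print("pred foot",px(t,[608,-30,50]),px(s,[608,-30,50]))
r,c=map(int,px(t,[608,-30,50]));a=t["pixels"][r-50:r+50,c-67:c+67]
r,c=map(int,px(s,[608,-30,50]));b=s["pixels"][r-50:r+50,c-67:c+67];print("crop origins scene",r-50,c-67)
im=np.hstack([cv2.resize(x,(400,300),interpolation=cv2.INTER_CUBIC) for x in(a,b)])
cv2.imwrite("pics/stud.png",np.ascontiguousarray(im[:,:,::-1]))
E
```

```text
t: 11.2
eef_pos: [503.2, -3.1, 167.5]
tcp_rot: [3.142, 0.0, 0.248]
ft_force: [-0.1, -0.1, -0.7]
opening: 0.977
grip_force: 0.0
stud_foot [{'centre': [229.5, 316.5], 'score': 0.95}] [{'centre': [251.9, 311.4], 'score': 0.8}]
(array([608.8, -29.1,  44. ]), np.float64(0.4974396142123389))
rod_grip [{'centre': [225.1, 195.7], 'score': 0.15}] [{'centre': [244.0, 354.3], 'score': 0.72}]
(array([601.1, 190.5, 251.2]), np.float64(48.51175258698815))
pred foot [np.float64(229.5366642924171), np.float64(316.82474415480976)] [np.float64(249.67564532304897), np.float64(311.3954757789741)]
crop origins scene 199 244
```

View pics/stud.png

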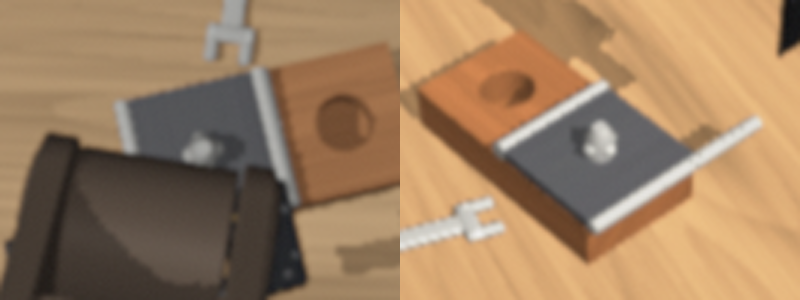

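The leaf lies folded over, with the stud up at scene crop (600,142) and the foot at about (608,-30). That agrees with the fit. Now I'll go to the cap.

```bash
python3 -m inch '[[[0.05,-0.3,0],0,-1],[[0.06,-0.5,0],0,-1],[[0.06,-0.6,0],0,-1],[[0.06,-0.6,0],0,-1],[[0.06,-0.6,0],0,-1],[[0.06,-0.6,0],0,-1],[[0.06,-0.5,0.1],0,-1],[[0.06,-0.4,0.2],0,-1],[[0.05,-0.27,0.3],0,-1],[[0,0,0.3],0,-1]]'
```

```text
t: 12.75
eef_pos: [468.6, 260.0, 110.4]
tcp_rot: [3.141, 0.001, 0.249]
ft_force: [0.2, 0.8, -0.4]
opening: 1.0
grip_force: 0.0
```

```bash
python3 -m inch '[[[0,0.02,0.3],0,-1],[[0,0,0.5],0,-1],[[0,0,0.45],0,-1],[[0,0,0.3],0,-1],[[0,0,0.15],0,-1],[[0,0,0.02],0,-1],[[0,0,0],0,1],[[0,0,0],0,1],[[0,0,0],0,1],[[0,0,0],0,1]]' && python3 -m inch '[[[0,0,0],0,1],[[0,0,0],0,1],[[0,0,0],0,1],[[0,0,0],0,1],[[0,0,-0.2],0,1],[[0,0,-0.5],0,1],[[0,0,-0.6],0,1],[[0,0,-0.5],0,1],[[0,0,-0.2],0,1],[[0,0,0],0,1]]'
python3 - <<'E'
from h import *
P={n:eyes.read_camera(n) for n in("scene","top")}
t,s=P["top"],P["scene"];e=env.state()["eef_pos"];print(e)
for n,p in P.items():
    print(n,px(p,[e[0],e[1],e[2]+10]))
    save(n+"3.png",p)
C=[]
for p in(t,s):
    r,c=map(int,px(p,[e[0],e[1],e[2]+10]));C.append(cv2.resize(p["pixels"][r-37:r+38,c-50:c+50],(400,300),interpolation=cv2.INTER_CUBIC))
cv2.imwrite("pics/cap.png",np.ascontiguousarray(np.hstack(C)[:,:,::-1]))
E
```

```text
t: 14.0
eef_pos: [469.8, 257.6, 9.2]
tcp_rot: [3.142, -0.0, 0.248]
ft_force: [0.8, 0.1, 0.2]
opening: 0.632
grip_force: 0.0
t: 15.25
eef_pos: [469.8, 257.6, 129.3]
tcp_rot: [-3.142, -0.001, 0.248]
ft_force: [-0.0, -0.3, 0.0]
opening: 0.513
grip_force: 30.0
[469.31441378 257.35725646 128.05027154]
scene [np.float64(285.7115373743539), np.float64(438.23865337690313)]
top [np.float64(284.89493125282047), np.float64(179.05257883972055)]
```

View pics/cap.png

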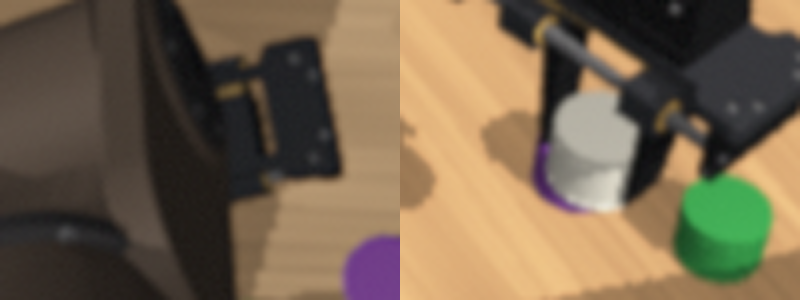

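The cap is held upright between the fingers, at scene crop (595,150). I'll check the cap's offset along tool x from its outline.

```bash
python3 - <<'E'
from h import *
from scipy.optimize import least_squares
s=eyes.read_camera("scene");e=np.array([469.5,257.4,128.5])
r0,c0=map(int,px(s,[469.314,257.357,138.05]));r0-=37;c0-=50
obs=np.array([149/4-.4+c0,93/4-.4+r0,209/4-.4+r0])
def b(X):
    th=np.linspace(0,2*np.pi,90);p=np.array([px(s,[X[0]+25*np.cos(q),X[1]+25*np.sin(q),z]) for q in th for z in(X[2],X[2]+36)])
    return np.array([p[:,1].min(),p[:,0].min(),p[:,0].max()])
u=np.array([.969,.2455,0])
f=lambda v:b(e+u*v[0]+[0,0,v[1]])-obs
r=least_squares(f,[0,-8.5],diff_step=.01);print(r.x,r.fun,f([0,-8.5]));st=env.state();print(st["eef_pos"])
E
```

```text
[-1.35767461 -8.10686446] [ 0.07679751 -0.87097604  0.92209919] [-0.39621154 -0.41125445  1.39572913]
[469.27115559 257.32971074 127.8268377 ]
```

```bash
python3 -m inch '[[[0.06,0.3,0],0,1],[[0.1,0.5,0],0,1],[[0.13,0.65,0],0,1],[[0.15,0.7,0],0,1],[[0.15,0.7,0],0,1],[[0.15,0.7,0],0,1],[[0.13,0.65,0],0,1],[[0.12,0.5,0],0,1],[[0.06,0.3,0],0,1],[[0.03,0.21,0],0,1]]' && python3 -m inch '[[[0,0,0],0,1],[[0,0,0.2],0,1],[[0,0,0.2],0,1],[[0,0,0.2],0,1],[[0,0,0],0,1],[[0,0,0],0,1],[[0,0,0],0,1],[[0,0,0],0,1],[[0,0,0],0,1],[[0,0,0],0,1]]'
python3 - <<'E'
from h import *
P={n:eyes.read_camera(n) for n in("scene","top")}
e=env.state()["eef_pos"];print(e)
C=[]
for p in P.values():
    r,c=map(int,px(p,[608,-30,75]));C.append(cv2.resize(p["pixels"][r-37:r+38,c-50:c+50],(400,300),interpolation=cv2.INTER_CUBIC))
cv2.imwrite("pics/over.png",np.ascontiguousarray(np.hstack(C)[:,:,::-1]))
E
```

```text
t: 16.65
eef_pos: [609.1, -30.7, 128.4]
tcp_rot: [-3.141, 0.001, 0.247]
ft_force: [-0.4, 0.2, -0.9]
opening: 0.515
grip_force: 30.0
t: 17.9
eef_pos: [609.2, -29.7, 93.0]
tcp_rot: [3.141, -0.0, 0.248]
ft_force: [0.4, 0.7, -0.6]
opening: 0.513
grip_force: 30.0
[609.1780167  -29.66232324  92.97591516]
```

View pics/over.png

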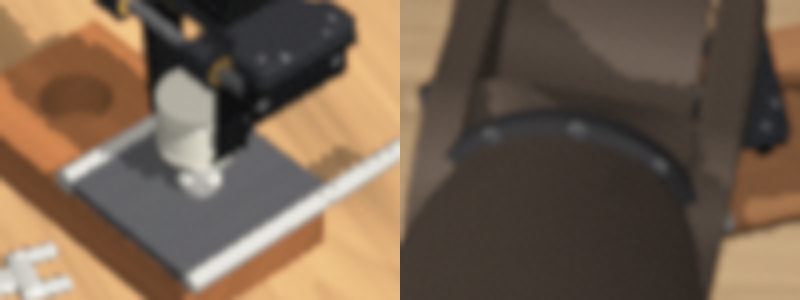

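The cap hangs directly above the stud tip, scene crop (200,180). I'll descend to just above the balls.

```bash
python3 -m inch '[[[0,0,0.04],0,1],[[0,0,0.04],0,1],[[0,0,0.04],0,1],[[0,0,0.04],0,1],[[0,0,0.04],0,1],[[0,0,0.04],0,1],[[0,0,0.03],0,1],[[0,0,0.02],0,1],[[0,0,0],0,1],[[0,0,0],0,1]]'
```

```text
t: 19.25
eef_pos: [609.2, -29.7, 75.6]
tcp_rot: [3.141, -0.0, 0.248]
ft_force: [-0.4, 0.6, -0.6]
opening: 0.516
grip_force: 30.0
```

```bash
python3 -m inch '[[[0,0,0.02],0,1],[[0,0,0.02],0,1],[[0,0,0.02],0,1],[[0,0,0],0,1],[[0,0,0],0,1],[[0,0,0],0,1],[[0,0,0],0,1],[[0,0,0],0,1],[[0,0,0],0,1],[[0,0,0],0,1]]'
```

```text
t: 20.5
eef_pos: [609.3, -29.8, 72.1]
tcp_rot: [3.141, -0.0, 0.248]
ft_force: [0.7, -2.1, 5.0]
opening: 0.517
grip_force: 30.0
```

```bash
python3 -m inch '[[[0,0,0.02],0,1],[[0,0,0.02],0,1],[[0,0,0.02],0,1],[[0,0,0.02],0,1],[[0,0,0.02],0,1],[[0,0,0],0,1],[[0,0,0],0,1],[[0,0,0],0,1],[[0,0,0],0,1],[[0,0,0],0,1]]'
```

```text
t: 21.75
eef_pos: [609.0, -29.6, 65.9]
tcp_rot: [-3.142, 0.0, 0.248]
ft_force: [-0.3, -2.8, -1.8]
opening: 0.516
grip_force: 30.0
```

The force dropped, so the cap is through the click. I'll continue down to the leaf.

```bash
python3 -m inch '[[[0,0,0.02],0,1],[[0,0,0.02],0,1],[[0,0,0.02],0,1],[[0,0,0.02],0,1],[[0,0,0.02],0,1],[[0,0,0.02],0,1],[[0,0,0.02],0,1],[[0,0,0],0,1],[[0,0,0],0,1],[[0,0,0],0,1]]'
```

```text
t: 23.0
eef_pos: [609.2, -29.5, 58.9]
tcp_rot: [3.141, -0.001, 0.248]
ft_force: [-4.5, 0.6, 11.9]
opening: 0.52
grip_force: 30.0
```

```bash
python3 -m inch '[[[0,0,0.02],0,1],[[0,0,0.01],0,1],[[0,0,0],0,1],[[0,0,0],0,1],[[0,0,0],0,1],[[0,0,0],0,1],[[0,0,0],0,1],[[0,0,0],0,1],[[0,0,0],0,1],[[0,0,0],0,1]]'
python3 - <<'E'
from h import *
p=eyes.read_camera("scene")
print([env.state()[k] for k in("eef_pos","ft_force","moment")])
r,c=map(int,px(p,[608,-30,75]));x=p["pixels"][r-30:r+30,c-40:c+40]
cv2.imwrite("pics/seat.png",np.ascontiguousarray(cv2.resize(x,(640,480),interpolation=cv2.INTER_CUBIC)[:,:,::-1]))
for z in (50,86):
    q=np.array([px(p,[608.5+25*np.cos(a),-30+25*np.sin(a),z]) for a in np.linspace(0,6.28,90)]);print(z,(q.min(0)-[r-30,c-40])*8,(q.max(0)-[r-30,c-40])*8)
E
```

```text
t: 24.25
eef_pos: [609.3, -29.5, 58.7]
tcp_rot: [3.141, -0.002, 0.248]
ft_force: [-10.6, 1.5, 28.7]
opening: 0.518
grip_force: 30.0
[array([609.330192  , -29.51187058,  58.72832261]), array([-9.92154513,  0.08771363, 28.69501099]), array([ 1.96901855e-01,  1.82038695e+00, -1.00288768e-03])]
50 [250.21736218 235.05477778] [371.19623244 408.15223501]
86 [159.60093719 232.76963972] [280.38926749 408.93581046]
```

View pics/seat.png

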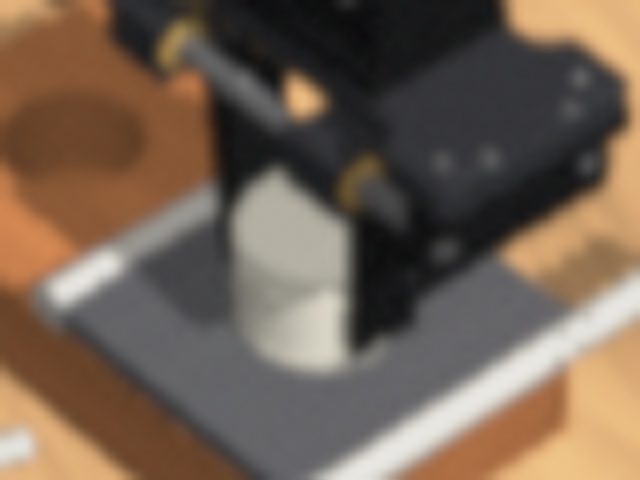

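The cap is flush on the leaf: its lower edge in the crop is at row ~371, exactly as predicted. The push is a steady 29 N against a hard stop.

```bash
python3 -c "
from cell import env
print(env.job_done())"
```

```text
the job is handed in; nothing more can be done
None
```

The job is handed in, with no verdict returned: the leaf is folded over, and the white cap is through the click and flush on the leaf, with the fingers still gripping it and pushing down at about 29 N; I never moved near the puck, glue bottle or wrench, but took no final measurement of them.

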